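# Stand the toppled bookend back up against the sample books

## Robot

A 7-joint arm with a two-finger parallel gripper is mounted at the origin on the work surface. World frame = base frame: x ahead of the robot, y to its left, z up, the work surface at z = 0. Lengths are in m, angles in rad, forces in N, time in s.
With the tool pointing down it reaches from about 0.4 to 0.85 m from the base axis. Payload 10.4 kg.
Tool frame: the origin (TCP) lies midway between the tips of the shut fingers; the grasp point (between the pads) lies 19 mm behind it; z points along the fingers, y is the line along which they close (so a half turn about z gives the same grasp; the last joint's range is limited). The gripper opens to 85 mm and grips with 20 to 120 N. Pads are 22 mm wide; open, the fingers measure 114 mm over their backs; the gripper's body (76 mm by 85 mm) begins 54 mm behind the grasp point. The pads swing forward as they close: fully open they stand 13 mm farther back than shut.
Start: joints at [-1.354, 0.332, -0.065, 1.46, 0.022, 1.35, -0.088], TCP at [0.148, 0.607, 0.231] pointing down, gripper open.
Joint ranges: [-2.6, 2.6], [-0.5, 2.12], [-1.47, 1.34], [0.16, 2.42], [-1.27, 4.41], [0.06, 2.06], [-2.6, 2.6]. Speed limits (rad/s): [2.22, 2.22, 2.79, 2.79, 3.14, 3.14, 3.14].

## Interface

Orientations are given as a unit quaternion [x, y, z, w].
In Python, from workcell import get_obs, camera, camera_params, hand_in gives the robot as it stands.
- The arm moves only by the tool carry_out, never from a script. Its argument "commands" is a list that holds one entry, the list of rows, each a list of 6 numbers: the shift along the tool's x, y, z in units of 40 mm (1.0 is 40 mm), then the turn, a rotation vector about the tool's x, y, z in units of 6 degrees (1.0 is 6 degrees). In form: [[[x, y, z, ax, ay, az], ...]]. A call has 1 to 20 rows; each row shifts and turns the commanded pose from where the row before left it, along the tool's axes as they then stand; what a row does not reach is not made up. A row lasts 1/12 s, in which the tool goes at most 41.7 mm and 7.16 degrees, less where a joint would pass 70% of its speed; a pose out of reach is approached as far as the arm can. A call is refused whole if a number of a shift passes 1 or a number of a turn 1, either way. A call with a gripper value outside its range is refused whole. "hand" is the closure, from -1 (fully open) to 1 (shut), set as the call begins (left out, the last holds). The fingers move at their own pace and stop on an object; "force" is the grip in N (left out, the last holds). Time passes only in rows, so rows that do not move let the fingers close. It gives the time, the measured TCP pose, the force, the opening and the grip force at its end, in the units of the state.
- get_obs(): the state, without advancing time (a new reading comes with each control period).
- camera(name): name is "scene" or "top" or "wrist"; returns the picture (384x512x3 uint8, red, green, blue); there is no depth.
- camera_params(name): a dict with "mtx" (3x3 intrinsics, pixels), "k1" (the pictures are not rectified: a ray, as slopes to the right and down, at radius r is drawn at 1 + k1 r^2 times it, then the intrinsics apply), "R" (3x3) and "t" (3): a world point X has camera coordinates R X + t. Camera axes: x right, y down, z forward; pixel columns grow to the right and rows downward; lengths in m; the calibration is good to about 2 mm. A picture is of the moment at which its call begins: read the wrist's pose just before it. camera_params takes no time and is no camera call; for the wrist camera it gives the pose at the moment of the call.
- hand_in(): hands the job in; it is judged then, once.
The state is a dict: "clock": time; "joint_pos": joint angles; "joint_velocities": joint speeds; "tau": joint torques, N m; "position": TCP position; "ee_rot": TCP orientation; "ft_force": force on the tool from outside, world axes, zero at the start; "torque": the same for the moment, N m; "grip_width": opening from 0.0 (shut) to 1.0 (fully open); "grasp_force": force on a finger pad.
Only numpy, scipy, OpenCV 4.12 (cv2) and the standard library are available. Lean on these libraries where they do the work, as an engineer would, in place of code of your own. Each camera call takes 0.05 s, during which the arm holds its last target. There are 200 camera calls.

## Task

The wooden bookend beside the sample books has toppled onto its back. Only by pushing it with the fingers, never picking it up off the table, tip it back up onto its base, then push it along the table until its flat back stands square and snug against the nearest sample book, roughly centred on it. Leave the books standing where they are, and do not disturb the yarn cone and the two sample pots.

Things in the scene. Friction and masses are not known exactly. Their poses are not given: they have to be found in the camera images.
- bookend: Loose L-shaped wooden bookend, 0.3 kg, 120 mm wide: a back board 120 mm long, 12 thick, and a base board 100 mm long, 18 thick. Origin: middle of the outer corner edge (heel); x along that edge, y along the back board's outer face, z along the base board's outer face. It starts on its back: z up, y flat towards the books, base board standing. Upright: y up, z away from the books.
- bookend_base_end (a point): Middle of the base board's free end, a face 120 x 18 mm, 100 mm from the heel. Pushed here away from the books (start: 100 mm up), the bookend turns about its heel; it balances at about 45 degrees, then drops onto its base by itself; let go sooner it falls back. Once it stands, this end is low and outermost: push it along here; pushed high on the back board it tips over.
- bookend_back_end (a point): Middle of the back board's free end (120 x 12 mm, 120 mm from the heel). At the start it points to the books, lying 10 to 60 mm short of the near book; upright it is on top, 120 mm high.
- book_near: Loose sample book with grey cloth cover standing upright on the table, nearest to the bookend, 0.5 kg, 160 mm wide (x), 30 mm thick (y), 165 mm high. Origin: centre of its underside; z up, its -y face, 15 mm from the origin, faces the bookend.
- book_far: A second sample book of the same look and size, standing between the near one and the black box, with 2 to 3 mm gaps between books and box. Origin: centre of its underside, z up, y towards the box.
- archive_box: Black archive box, fixed, 316 mm wide (x), 226 mm deep (y), 200 mm high, that the books stand against. Origin: the middle of the bottom edge of its face towards the books; it reaches from there in its +y direction. The row of books and the bookend lies in its -y direction.
- yarn_cone: Loose cone of reddish yarn, 92 mm across at the foot, 155 mm high, 0.35 kg; a bystander. Origin: centre of its underside.
- pot_a: Loose small sample pot with a tufted top, 46 mm across, 69 mm high, 40 g; a bystander. Origin: centre of its underside.
- pot_b: A second sample pot of the same shape; a bystander. Origin: centre of its underside.
Not all that is in view belongs to the job. Leave any pink look-alike of the bookend alone. What is shaped like the book_far but pink is not meant.

How it is judged:
On the way:
1. the bookend stands on its base (angle between bookend's own y axis and vertical below 0.08 rad and height (world z) of bookend below 0.01 m and linear speed of bookend below 0.02 m/s and angular speed of bookend below 0.1 rad/s), for 0.2 s.
At the end, for the whole second after the job is handed in: Bookend on its base (within 0.08 rad), at rest, its back within 8 mm of the near book, square within 0.12 rad, within 50 mm of its middle; books upright (0.06 rad), moved under 20 mm; cone and pots moved under 30 mm (all of step 1 and y of bookend in the frame of book_near between -0.023 and -0.009 m and x of bookend in the frame of book_near between -0.05 and 0.05 m and angle between the x axis of bookend and the x axis of book_near, either way round below 0.12 rad and angle between each of book_far, book_near's own z axis and vertical below 0.06 rad and distance of each of book_far, book_near from where it was at the start of the episode below 0.02 m and distance of each of yarn_cone, pot_a, pot_b from where it was at the start of the episode below 0.03 m); the robot touches nothing.
It fails at once if the bookend is picked up: its heel leaves the table by more than 20 mm (height (world z) of bookend above 0.02 m).
It fails at once if a sample book is tipped or lifted (angle between any of book_far, book_near's own z axis and vertical above 0.25 rad or height (world z) of any of book_far, book_near above 0.02 m).
It fails at once if the yarn cone or a sample pot is disturbed (distance of any of yarn_cone, pot_a, pot_b from where it was at the start of the episode above 0.03 m or angle between any of yarn_cone, pot_a, pot_b's own z axis and vertical above 0.3 rad).
It also fails if it takes over 48 s, if anything falls off the work surface, if the arm or the gripper's body presses on something with over 40 N, if the wrist force passes 120 N, or if a joint passes its speed limit or range.

## Working session

There is one attempt and no reset: what is moved stays moved. The work goes in short steps, Python scripts to look and compute and a tool call to move; the robot and the scene stay as the last step left them, time stands still between calls to the robot, and variables do not carry over. Pictures are saved under pics/ and viewed, at most 11 in all, crops included, and the job is handed in when it is done.

Besides the shell and the picture viewer there is one more tool, called after "Call:" as name(argument=value, ...) on one line, values as JSON. carry_out: Moves the arm, as the interface text tells. Its arguments: {"type":"object","properties":{"commands":{"type":"array"},"hand":{"type":"number"},"force":{"type":"number"}},"required":["commands"]}

```bash
mkdir -p pics
cat > h.py <<'E'
import numpy as np, cv2
from workcell import get_obs, camera, camera_params
def save(cam,fn,crop=None,s=1):
    im=camera(cam)[:,:,::-1]
    cv2.imwrite('pics/full_'+fn,im)
    if crop: x0,y0,x1,y1=crop; im=im[y0:y1,x0:x1]
    cv2.imwrite('pics/'+fn,cv2.resize(im,None,fx=s,fy=s,interpolation=cv2.INTER_CUBIC))
def ray(p,u,v):
    K=np.array(p['mtx']);k=p['k1']
    d=np.array([(u-K[0,2])/K[0,0],(v-K[1,2])/K[1,1]]);s=d.copy()
    for _ in range(30): s=d/(1+k*(s@s))
    R=np.array(p['R']);t=np.array(p['t'])
    return -R.T@t,R.T@np.array([s[0],s[1],1])
def at(p,u,v,z):
    c,d=ray(p,u,v);return c+d*(z-c[2])/d[2]
def proj(p,X):
    c=np.array(p['R'])@X+np.array(p['t']);s=c[:2]/c[2];s=s*(1+p['k1']*(s@s))
    K=np.array(p['mtx']);return K[0,0]*s[0]+K[0,2],K[1,1]*s[1]+K[1,2]
E
python3 - <<'E'
from h import *
np.set_printoptions(precision=3,suppress=True)
save('top','top0.png',None,1.5);save('scene','scene0.png',None,1.5)
o=get_obs();print(o['clock'],o['position'],o['ee_rot'],o['grip_width'])
for c in('top','scene'):
    p=camera_params(c);print(np.array(p['mtx']),p['k1'],-np.array(p['R']).T@np.array(p['t']));print(np.array(p['R']))
E
```

```text
0.1 [0.148 0.607 0.231] [ 0.12   0.993 -0.001 -0.   ] 1.0010724186262452
[[368.218   0.    265.467]
 [  0.    368.218 196.155]
 [  0.      0.      1.   ]] -0.09954290481741901 [0.333 0.09  1.094]
[[-0.02  -1.     0.019]
 [-0.987  0.017 -0.162]
 [ 0.162 -0.022 -0.987]]
[[462.787   0.    260.174]
 [  0.    462.787 199.986]
 [  0.      0.      1.   ]] 0.003416874793063915 [ 0.772 -0.288  0.966]
[[ 0.775  0.632  0.005]
 [ 0.562 -0.687 -0.461]
 [-0.288  0.36  -0.887]]
```

View pics/top0.png

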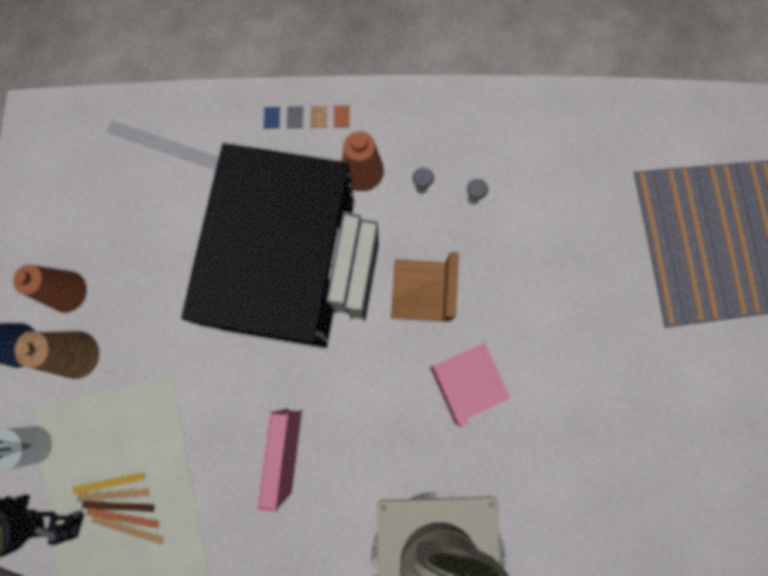

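View pics/scene0.png

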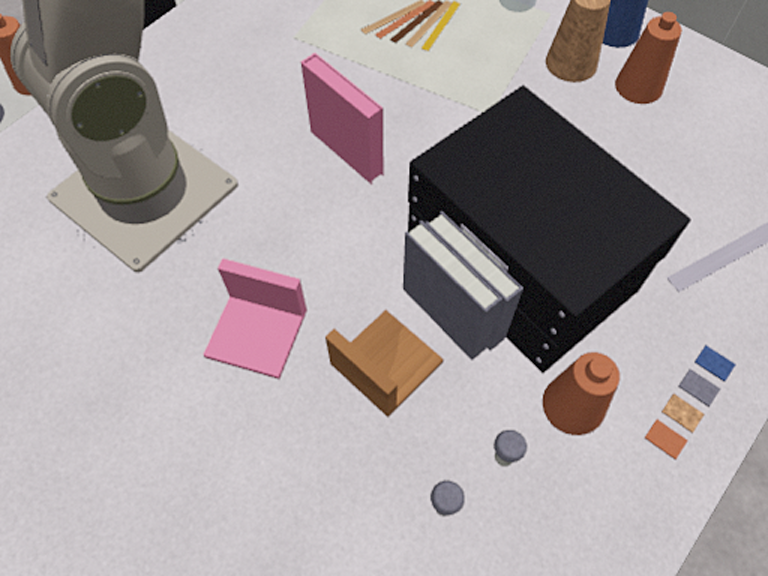

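Top view: the brown bookend is at about (425,290), its base board standing along u≈452. The books are at (355,265), the cone at (362,160) and the pots at (423,178) and (477,188). The scene view shows the same layout. I'll enlarge both.

Run:
```python
from h import *
a=cv2.imread('pics/full_top0.png')[130:230,205:325]
b=cv2.imread('pics/full_scene0.png')[130:290,205:355]
cv2.imwrite('pics/c1.png',cv2.resize(a,None,fx=6,fy=6,interpolation=cv2.INTER_CUBIC))
cv2.imwrite('pics/c2.png',cv2.resize(b,None,fx=3.75,fy=3.75,interpolation=cv2.INTER_CUBIC))
```

```text
(no output)
```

View pics/c1.png

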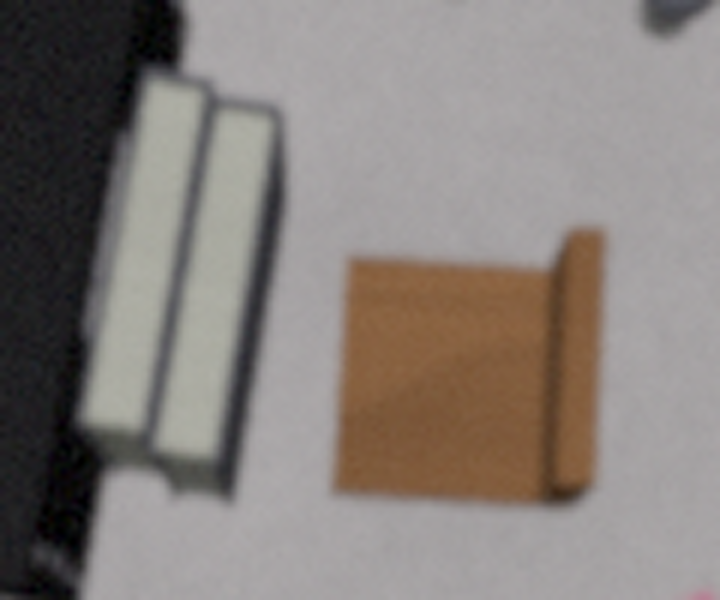

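View pics/c2.png

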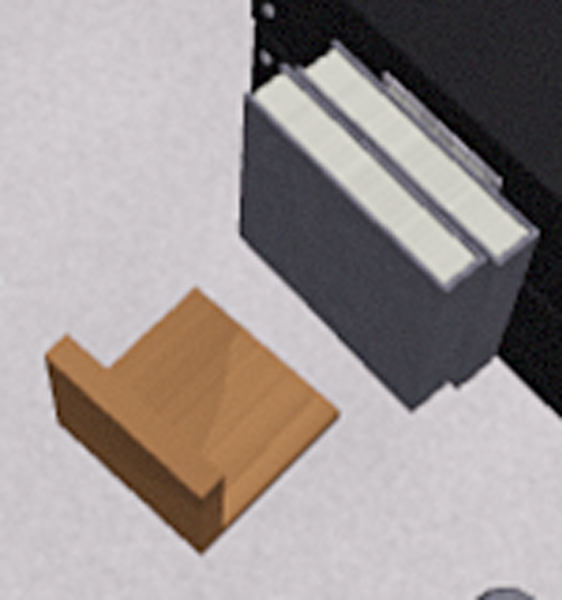

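The crops show the bookend's base end, back end and heel corners, and the near face of the near book. Next I'll triangulate them.

Run:
```python
from h import *
np.set_printoptions(precision=4,suppress=True)
T=camera_params('top');S=camera_params('scene')
t=lambda u,v,z:at(T,205+u/6-.4,130+v/6-.4,z)[:2]
s=lambda u,v,z:at(S,205+u/3.75-.37,130+v/3.75-.37,z)[:2]
def show(n,a,b):
    d=b-a;print(n,a,b,'len',np.linalg.norm(d),'mid',(a+b)/2,'dir deg',np.degrees(np.arctan2(d[1],d[0])))
# order: +x end last
show('T base inner',t(556,494,.1),t(574,230,.1))
show('T base outer',t(594,485,.1),t(605,228,.1))
show('T backend',t(334,490,.012),t(350,258,.012))
show('T book top',t(222,460,.165),t(280,108,.165))
show('S book bot',s(240,235,0),s(412,410,0))
show('S book top',s(245,93,.165),s(448,290,.165))
show('S heel',s(60,420,0),s(203,552,0))
show('S base outer',s(47,355,.1),s(207,498,.1))
show('S base inner',s(68,336,.1),s(223,480,.1))
show('S backend',s(196,288,.012),s(340,413,.012))
for n,p in(('cone',(372/1.5,185/1.5)),('potA',(423/1.5,187/1.5)),('potB',(475/1.5,199/1.5))):print(n,at(T,*p,0)[:2])
print('cone S',at(S,577/1.5,408/1.5,0)[:2],'top',at(S,600/1.5,365/1.5,.155)[:2],'pots',at(S,511/1.5,440/1.5,.069)[:2],at(S,448/1.5,495/1.5,.069)[:2])
```

```text
T base inner [ 0.4514 -0.0174] [ 0.5742 -0.03  ] len 0.12347524503136592 mid [ 0.5128 -0.0237] dir deg -5.865389002099454
T base outer [ 0.4552 -0.0348] [ 0.575  -0.0444] len 0.12017440558683969 mid [ 0.5151 -0.0396] dir deg -4.590147158560213
T backend [0.4658 0.0827] [0.5828 0.0726] len 0.11741470489020771 mid [0.5243 0.0776] dir deg -4.9448416032400235
T book top [0.4607 0.131 ] [0.615  0.1043] len 0.1566274285412801 mid [0.5379 0.1177] dir deg -9.804237231652689
S book bot [0.4613 0.1326] [0.6161 0.1048] len 0.15729170057827124 mid [0.5387 0.1187] dir deg -10.186621710176144
S book top [0.4612 0.1316] [0.6177 0.1037] len 0.1589850934551447 mid [0.5394 0.1177] dir deg -10.117297873362352
S heel [ 0.4566 -0.034 ] [ 0.5749 -0.0433] len 0.11859162718726385 mid [ 0.5157 -0.0387] dir deg -4.4959596466834135
S base outer [ 0.4584 -0.0361] [ 0.5783 -0.0445] len 0.12014529166909213 mid [ 0.5184 -0.0403] dir deg -4.025763415429404
S base inner [ 0.4597 -0.0202] [ 0.5785 -0.0314] len 0.1192803443919588 mid [ 0.5191 -0.0258] dir deg -5.3973788766416995
S backend [0.4674 0.0813] [0.5861 0.0713] len 0.11914052257626809 mid [0.5268 0.0763] dir deg -4.824308705423104
cone [0.7441 0.116 ]
potA [0.7383 0.0099]
potB [ 0.7109 -0.0978]
cone S [0.7803 0.1388] top [0.7712 0.1368] pots [0.7358 0.0156] [ 0.7144 -0.094 ]
```

Measurements: heel at about (0.517, -0.0395), with the bookend's edge at -4.8°. The near book's face centre is (0.539, 0.118), at -10°. First I move above the place.

Call:
carry_out(commands=[[[-0.78, -0.34, -0.15, 0, 0, 0], [-0.78, -0.34, -0.15, 0, 0, 0], [-0.78, -0.34, -0.15, 0, 0, 0], [-0.78, -0.34, -0.15, 0, 0, 0], [-0.78, -0.34, -0.15, 0, 0, 0], [-0.78, -0.34, -0.15, 0, 0, 0], [-0.78, -0.34, -0.15, 0, 0, 0], [-0.78, -0.34, -0.15, 0, 0, 0], [-0.78, -0.34, -0.15, 0, 0, 0], [-0.78, -0.34, -0.15, 0, 0, 0], [-0.4, -0.75, 0, 0, 0, 0], [-0.4, -0.75, 0, 0, 0, 0], [-0.4, -0.75, 0, 0, 0, 0], [-0.4, -0.75, 0, 0, 0, 0], [-0.4, -0.75, 0, 0, 0, 0], [-0.4, -0.75, 0, 0, 0, 0], [-0.4, -0.75, 0, 0, 0, 0], [-0.4, -0.75, 0, 0, 0, 0], [-0.4, -0.75, 0, 0, 0, 0], [-0.4, -0.75, 0, 0, 0, 0]]], hand=0)

```text
clock: 1.77
position: [0.5033, 0.0698, 0.2911]
ee_rot: [0.12, 0.993, 0.0, -0.0]
ft_force: [1.7, -0.1, -0.8]
grip_width: 0.499
grasp_force: 0.0
```

Call:
carry_out(commands=[[[-0.4, -0.75, 0, 0, 0, 1], [0, 0, 0, 0, 0, 1], [0, 0, 0, 0, 0, 1], [0, 0, 0, 0, 0, 1], [0, 0, 0, 0, 0, 1], [0, 0, 0, 0, 0, 1], [0, 0, 0, 0, 0, 1], [0, 0, 0, 0, 0, 1], [0, 0, 0, 0, 0, 1], [0, 0, 0, 0, 0, 1], [0, 0, 0, 0, 0, 1], [0, 0, 0, 0, 0, 1], [0, 0, 0, 0, 0, 1], [0, 0, 0, 0, 0, 0.5], [0, 0, 0, 0, 0, 0]]])

```text
clock: 3.02
position: [0.5116, 0.0386, 0.291]
ee_rot: [0.737, 0.676, -0.0, -0.0]
ft_force: [0.2, 0.7, -0.5]
grip_width: 0.499
grasp_force: 0.0
```

Call:
carry_out(commands=[[[-0.41, 0.15, 0.6, 0, 0, 0], [-0.42, 0.15, 0.6, 0, 0, 0], [0, 0, 0.7, 0, 0, 0], [0, 0, 0.7, 0, 0, 0], [0, 0, 0.7, 0, 0, 0], [0, 0, 0.7, 0, 0, 0], [0, 0, 0.6, 0, 0, 0], [0, 0, 0.4, 0, 0, 0], [0, 0, 0, 0, 0, 0]]])

```text
clock: 3.77
position: [0.5186, 0.0043, 0.0879]
ee_rot: [0.735, 0.678, -0.003, -0.001]
ft_force: [-1.3, 0.5, -0.2]
grip_width: 0.501
grasp_force: 0.0
```

Run:
```python
from h import *
o=get_obs();print(o['position'],o['ft_force'])
save('scene','s1.png',(190,110,370,290),3.2)
```

```text
[0.51861106 0.00431364 0.08791474] [-1.30409575  0.48977233 -0.20954166]
```

View pics/s1.png

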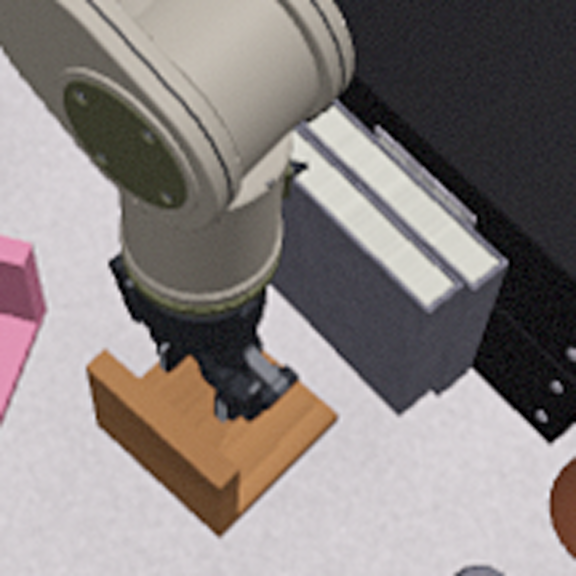

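The fingers hover between the base board at (170,430) and the books, above the back board. Nothing is touched. Next I start a slow push.

Call:
carry_out(commands=[[[-0.1, 0, 0, 0, 0, 0], [-0.1, 0, 0, 0, 0, 0], [-0.1, 0, 0, 0, 0, 0], [-0.1, 0, 0, 0, 0, 0], [-0.1, 0, 0, 0, 0, 0], [-0.1, 0, 0, 0, 0, 0], [-0.1, 0, 0, 0, 0, 0], [-0.1, 0, 0.02, 0, 0, 0], [-0.1, 0, 0.02, 0, 0, 0], [-0.1, 0, 0.02, 0, 0, 0]]])

```text
clock: 4.65
position: [0.5176, -0.0358, 0.0888]
ee_rot: [0.736, 0.677, 0.0, -0.0]
ft_force: [-0.8, -0.8, -0.2]
grip_width: 0.502
grasp_force: 0.4
```

Run:
```python
from h import *
o=get_obs();print(o['position'],o['ft_force'])
save('scene','s2.png',(190,110,370,290),3.2)
```

```text
[ 0.51764572 -0.03576882  0.08879057] [-0.79301583 -0.81259432 -0.18564489]
```

View pics/s2.png

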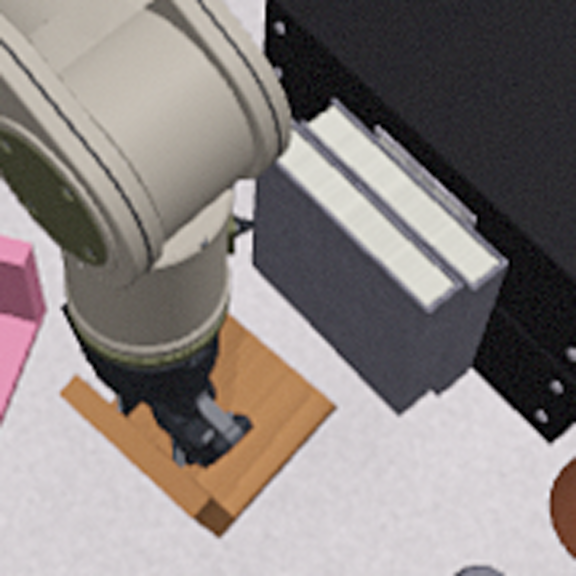

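The bookend is tilting about its heel, with the heel corner still at (220,533) and the tilt near 15°. I continue past the balance point.

Call:
carry_out(commands=[[[-0.1, 0, 0.02, 0, 0, 0], [-0.1, 0, 0.02, 0, 0, 0], [-0.1, 0, 0.03, 0, 0, 0], [-0.1, 0, 0.03, 0, 0, 0], [-0.1, 0, 0.03, 0, 0, 0], [-0.1, 0, 0.03, 0, 0, 0], [-0.1, 0, 0.03, 0, 0, 0], [-0.1, 0, 0.03, 0, 0, 0], [-0.1, 0, 0.03, 0, 0, 0], [-0.1, 0, 0.03, 0, 0, 0], [-0.1, 0, 0.03, 0, 0, 0], [-0.1, 0, 0.03, 0, 0, 0], [-0.1, 0, 0.03, 0, 0, 0], [-0.1, 0, 0.03, 0, 0, 0], [0, 0, 0, 0, 0, 0], [0, 0, 0, 0, 0, 0], [0, 0, 0, 0, 0, 0], [0, 0, 0, 0, 0, 0]]])

```text
clock: 6.2
position: [0.5132, -0.0909, 0.0729]
ee_rot: [0.736, 0.677, 0.0, -0.0]
ft_force: [0.1, -0.5, 0.3]
grip_width: 0.499
grasp_force: 0.0
```

Run:
```python
from h import *
o=get_obs();print(o['position'],o['ft_force'])
save('scene','s3.png',(190,110,370,290),3.2)
```

```text
[ 0.51318779 -0.09086235  0.07294279] [ 0.12585267 -0.49805727  0.31059836]
```

View pics/s3.png

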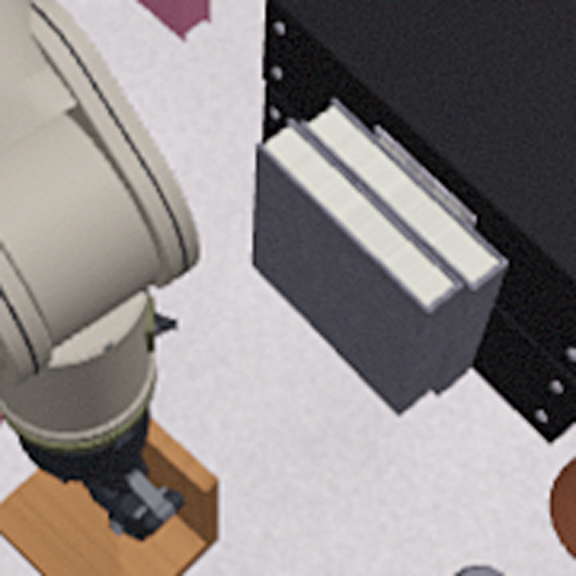

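The bookend stands upright, its back-board top corner at (217,480), and the fingers are clear. I back off over the base end and look.

Call:
carry_out(commands=[[[0, 0, -0.5, 0, 0, 0], [0, 0, -0.5, 0, 0, 0], [0, 0, -0.5, 0, 0, 0], [-0.7, 0, 0, 0, 0, 0], [-0.7, 0, 0, 0, 0, 0], [-0.7, 0, 0, 0, 0, 0], [0, 0, 0, 0, 0, 0]]])

```text
clock: 6.83
position: [0.5049, -0.1806, 0.1334]
ee_rot: [0.738, 0.675, -0.001, 0.001]
ft_force: [0.7, 0.7, 0.1]
grip_width: 0.501
grasp_force: 0.0
```

Run:
```python
from h import *
o=get_obs();print(o['position'],o['ft_force'])
p=cv2.imwrite('pics/t4.png',camera('top')[:,:,::-1]);s=cv2.imwrite('pics/s4.png',camera('scene')[:,:,::-1])
a=cv2.imread('pics/t4.png')[120:240,205:335];b=cv2.imread('pics/s4.png')[150:310,180:320]
a=cv2.resize(a,(400,369),interpolation=cv2.INTER_CUBIC);b=cv2.resize(b,(400,457),interpolation=cv2.INTER_CUBIC)
c=np.zeros((457,800,3),np.uint8);c[:369,:400]=a;c[:,400:]=b;cv2.imwrite('pics/ts4.png',c)
```

```text
[ 0.50494246 -0.18059838  0.13343872] [0.67932194 0.72143319 0.08112098]
```

View pics/ts4.png

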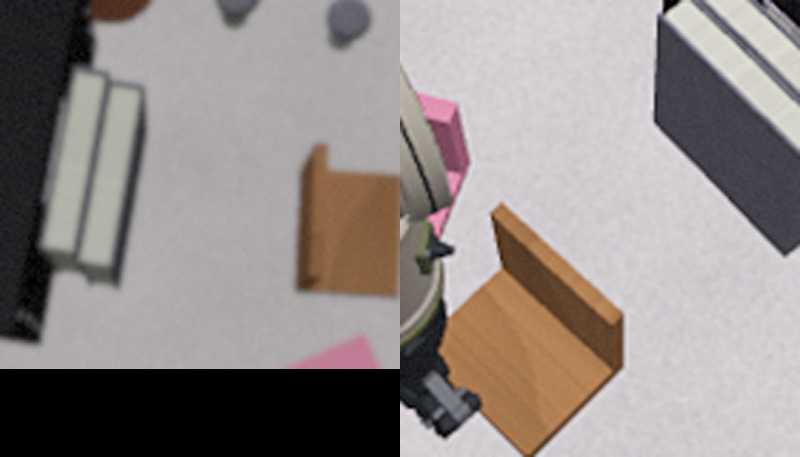

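The bookend stands upright. In the right half its book-side top edge runs from (502,203) to (624,315). The gripper sits off the base end.

Run:
```python
from h import *
np.set_printoptions(precision=4,suppress=True)
S=camera_params('scene')
s=lambda u,v,z:at(S,180+(u-400)/2.857-.3,150+v/2.857-.3,z)[:2]
a,b=s(502,203,.12),s(624,315,.12);d=b-a
print(a,b,(a+b)/2,np.linalg.norm(d),np.degrees(np.arctan2(d[1],d[0])))
print('heel far z0',s(622,367,0),'base end far top', s(530,457,0))
```

```text
[ 0.4577 -0.0383] [ 0.577  -0.0483] [ 0.5174 -0.0433] 0.119688737621241 -4.820618764170443
heel far z0 [ 0.5745 -0.0475] base end far top [ 0.5656 -0.143 ]
```

Call:
carry_out(commands=[[[0, 0, 0.6, 0, 0, 0.8], [0, 0, 0.6, 0, 0, 0], [0, 0, 0.6, 0, 0, 0], [0, 0, 0.6, 0, 0, 0], [0, 0, 0.5, 0, 0, 0], [0, 0, 0.3, 0, 0, 0], [0, 0, 0, 0, 0, 0]]])

```text
clock: 7.52
position: [0.5048, -0.1733, 0.0026]
ee_rot: [0.763, 0.646, -0.001, -0.002]
ft_force: [0.1, 1.5, 0.6]
grip_width: 0.5
grasp_force: 0.0
```

Call:
carry_out(commands=[[[0.15, -0.01, 0, 0, 0, 0], [0.15, -0.01, 0, 0, 0, 0], [0.1, -0.01, 0, 0, 0, 0], [0.1, -0.01, 0, 0, 0, 0], [0.1, -0.01, 0, 0, 0, 0], [0.1, -0.01, 0, 0, 0, 0], [0.15, -0.01, 0, 0, 0, 0], [0.15, -0.01, 0, 0, 0, 0], [0.15, -0.01, 0, 0, 0, 0], [0.15, -0.01, 0, 0, 0, 0], [0.15, -0.01, 0, 0, 0, 0], [0.15, -0.01, 0, 0, 0, 0], [0.15, -0.01, 0, 0, 0, 0], [0.15, -0.01, 0, 0, 0, 0], [0.15, -0.01, 0, 0, 0, 0], [0.15, -0.01, 0, 0, 0, 0], [0.15, -0.01, 0, 0, 0, 0], [0.15, -0.01, 0, 0, 0, 0], [0.15, -0.01, 0, 0, 0, 0], [0.1, -0.01, 0, 0, 0, 0]]])

```text
clock: 9.18
position: [0.5165, -0.0641, 0.0048]
ee_rot: [0.763, 0.646, 0.0, -0.0]
ft_force: [0.8, -4.4, 3.3]
grip_width: 0.5
grasp_force: 1.8
```

Run:
```python
from h import *
o=get_obs();print(o['position'],o['ft_force'])
p=cv2.imwrite('pics/t5.png',camera('top')[:,:,::-1]);s=cv2.imwrite('pics/s5.png',camera('scene')[:,:,::-1])
a=cv2.imread('pics/t5.png')[120:240,205:335];b=cv2.imread('pics/s5.png')[120:280,200:340]
a=cv2.resize(a,(400,369),interpolation=cv2.INTER_CUBIC);b=cv2.resize(b,(400,457),interpolation=cv2.INTER_CUBIC)
c=np.zeros((457,800,3),np.uint8);c[:369,:400]=a;c[:,400:]=b;cv2.imwrite('pics/ts5.png',c)
```

```text
[ 0.51654813 -0.06407953  0.00481883] [ 0.76720418 -4.43408591  3.27814722]
```

View pics/ts5.png

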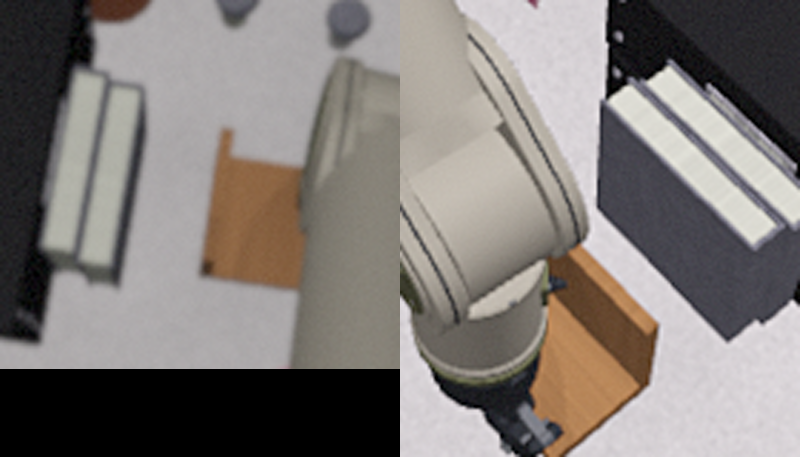

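The bookend now looks parallel to the book: the top view shows its back edge from (222,130) to (203,272). I'll measure the remaining gap.

Run:
```python
from h import *
np.set_printoptions(precision=4,suppress=True)
S=camera_params('scene');T=camera_params('top')
s=lambda u,v,z:at(S,200+(u-400)/2.857-.3,120+v/2.857-.3,z)[:2]
t=lambda u,v,z:at(T,205+u/3.077-.3,120+v/3.077-.3,z)[:2]
n=np.array([.174,.985]);e=np.array([.985,-.174]);B=np.array([.539,.118])
for q in (s(658,325,.12),s(649,385,0),t(222,129,.12),t(203,263,.12),t(205,275,0)):print(q,'gap',(B-q)@n,'lat',(q-B)@e)
```

```text
[0.5909 0.0348] gap 0.07295096673625652 lat 0.06555928977084534
[0.5905 0.036 ] gap 0.07184881468844634 lat 0.06502651675110975
[0.588  0.0358] gap 0.07242165372400086 lat 0.06252449829418033
[0.4685 0.0554] gap 0.0739563153297646 lat -0.05857643181912786
[0.4733 0.0494] gap 0.07903276157658355 lat -0.05276090001061939
```

Call:
carry_out(commands=[[[0.15, 0, 0, 0, 0, 0], [0.15, 0, 0, 0, 0, 0], [0.15, 0, 0, 0, 0, 0], [0.15, 0, 0, 0, 0, 0], [0.15, 0, 0, 0, 0, 0], [0.15, 0, 0, 0, 0, 0], [0.15, 0, 0, 0, 0, 0], [0.15, 0, 0, 0, 0, 0], [0.15, 0, 0, 0, 0, 0], [0.1, 0, 0, 0, 0, 0], [0.1, 0, 0, 0, 0, 0], [0.05, 0, 0, 0, 0, 0], [0.05, 0, 0, 0, 0, 0], [0, 0, 0, 0, 0, 0]]])

```text
clock: 10.45
position: [0.5275, 0.0004, 0.0049]
ee_rot: [0.763, 0.646, 0.0, -0.0]
ft_force: [0.2, -0.1, 0.4]
grip_width: 0.502
grasp_force: 0.0
```

Call:
carry_out(commands=[[[0.03, 0, 0, 0, 0, 0], [0.03, 0, 0, 0, 0, 0], [0.03, 0, 0, 0, 0, 0]]])

```text
clock: 10.7
position: [0.528, 0.0033, 0.0049]
ee_rot: [0.764, 0.646, -0.0, 0.0]
ft_force: [-0.0, -2.4, 0.3]
grip_width: 0.498
grasp_force: 0.8
```

Call:
carry_out(commands=[[[0.03, 0, 0, 0, 0, 0], [0.03, 0, 0, 0, 0, 0], [0, 0, 0, 0, 0, 0]]])

```text
clock: 10.95
position: [0.5284, 0.0058, 0.0049]
ee_rot: [0.763, 0.646, -0.0, 0.0]
ft_force: [-1.0, -2.2, 0.9]
grip_width: 0.502
grasp_force: 1.0
```

Run:
```python
from h import *
o=get_obs();print(o['position'],o['ft_force'])
p=cv2.imwrite('pics/t6.png',camera('top')[:,:,::-1]);s=cv2.imwrite('pics/s6.png',camera('scene')[:,:,::-1])
a=cv2.imread('pics/t6.png')[130:230,205:285];b=cv2.imread('pics/s6.png')[120:260,230:350]
a=cv2.resize(a,(400,500),interpolation=cv2.INTER_CUBIC);b=cv2.resize(b,(400,467),interpolation=cv2.INTER_CUBIC)
c=np.zeros((500,800,3),np.uint8);c[:,:400]=a;c[:467,400:]=b;cv2.imwrite('pics/ts6.png',c)
```

```text
[0.52840281 0.00584604 0.00491184] [-0.98318756 -2.17233861  0.89422474]
```

View pics/ts6.png

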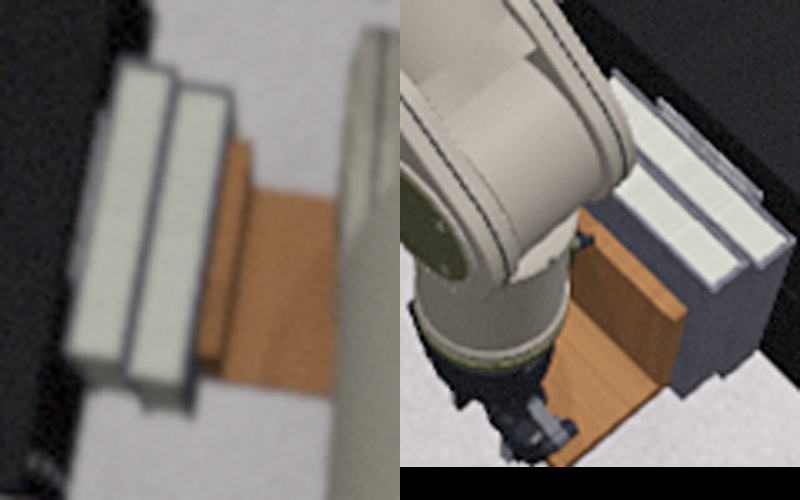

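The bookend's back is about at the book, parallel and centred. I nudge it slowly, watching the force.

Call:
carry_out(commands=[[[0.03, 0, 0, 0, 0, 0], [0.03, 0, 0, 0, 0, 0]]])

```text
clock: 11.22
position: [0.5288, 0.0076, 0.0049]
ee_rot: [0.764, 0.646, -0.0, 0.0]
ft_force: [-1.2, -7.7, 2.5]
grip_width: 0.502
grasp_force: 4.0
```

Call:
carry_out(commands=[[[0.03, 0, 0, 0, 0, 0], [0.03, 0, 0, 0, 0, 0]]])

```text
clock: 11.38
position: [0.529, 0.0092, 0.0049]
ee_rot: [0.764, 0.645, -0.001, 0.0]
ft_force: [-1.7, -9.1, 2.4]
grip_width: 0.503
grasp_force: 5.1
```

Run:
```python
from h import *
np.set_printoptions(precision=4,suppress=True)
S=camera_params('scene');n=np.array([.174,.985]);e=np.array([.985,-.174]);B=np.array([.539,.118])
s=lambda u,v,z:at(S,230+(u-400)/3.333-.35,120+v/3.333-.35,z)[:2]
for q in (s(685,316,.12),s(664,384,0),s(685,398,0),s(716,291,.165)):print(q,(B-q)@n,(q-B)@e)
```

```text
[0.6049 0.1003] 0.005933250268572952 0.06797111721343532
[0.6003 0.1049] 0.002284146003199418 0.06268091420336312
[0.6174 0.1056] -0.0014053871634604213 0.07940083219718919
[0.6182 0.1042] -0.00015150491354602562 0.08045514751264184
```

The force rose from about 2 N to 9 N, so the back is touching the book. I retreat and check.

Call:
carry_out(commands=[[[-0.1, 0, 0, 0, 0, 0], [-0.3, 0, 0, 0, 0, 0], [-0.6, 0, 0, 0, 0, 0], [-0.7, 0, 0, 0, 0, 0], [-0.7, 0, -0.3, 0, 0, 0], [-0.7, 0, -0.5, 0, 0, 0], [-0.7, 0, -0.7, 0, 0, 0], [-0.5, 0, -0.7, 0, 0, 0], [-0.5, 0, -0.7, 0, 0, 0], [0, 0, -0.6, 0, 0, 0], [0, 0, 0, 0, 0, 0], [0, 0, 0, 0, 0, 0]]])

```text
clock: 12.38
position: [0.498, -0.1791, 0.146]
ee_rot: [0.764, 0.646, 0.001, 0.001]
ft_force: [0.2, -0.4, -0.9]
grip_width: 0.498
grasp_force: 0.0
```

Run:
```python
from h import *
o=get_obs();print(o['position'],o['ft_force'])
p=cv2.imwrite('pics/t7.png',camera('top')[:,:,::-1]);s=cv2.imwrite('pics/s7.png',camera('scene')[:,:,::-1])
a=cv2.imread('pics/t7.png')[90:230,205:317];b=cv2.imread('pics/s7.png')[120:330,230:410]
a=cv2.resize(a,(400,500),interpolation=cv2.INTER_CUBIC);b=cv2.resize(b,(400,467),interpolation=cv2.INTER_CUBIC)
c=np.zeros((500,800,3),np.uint8);c[:,:400]=a;c[:467,400:]=b;cv2.imwrite('pics/ts7.png',c)
```

```text
[ 0.49797488 -0.17907556  0.14597928] [ 0.2012979  -0.37329178 -0.94487084]
```

View pics/ts7.png

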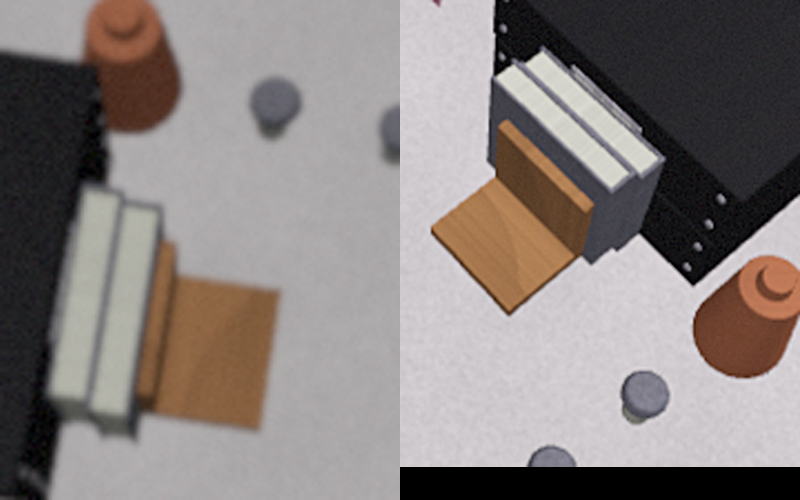

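The bookend stands upright, flush and square against the near book and centred on it. The top view shows its back edge from (170,243) to (145,408). The books, cone and pots haven't moved noticeably, and the arm is clear, so I hand in.

```bash
python3 -c "
from workcell import hand_in
print(hand_in())"
```

```text
the job is handed in; nothing more can be done
None
```

I tipped the bookend up onto its base and pushed it snug, square and centred against the near book, with the books, cone and pots left in place; the job is handed in (hand-in gave no verdict).

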